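Gauge the tread left on the centrifuge's ribbed pad and set its service status

ROBOT

A 6-joint arm with a two-finger parallel gripper is mounted at the origin on the work surface. World frame = base frame: x ahead of the robot, y to its left, z up, the work surface at z = 0. Lengths are in m, angles in degrees, forces in N, time in s.
With the tool pointing down it reaches from about 0.4 to 0.825 m from the base axis. Payload 7 kg.
Tool frame: the origin (TCP) lies where the fingers leave the gripper's body, on its centre line; the fingertips stand 66 mm ahead of it and the grasp point (between the pads) lies 47 mm ahead of it; z points along the fingers, y is the direction in which the jaws open and shut (so a half turn about z gives the same grasp; the last joint's range is limited). The gripper opens to 88 mm and grips with 3 to 60 N. Pads are 19 mm wide; open, the fingers measure 130 mm over their backs; the gripper's body (78 mm by 193 mm) begins 47 mm behind the grasp point.
Start: joints at [-59.124, 20.546, 0.682, 0, -70.136, -16.507], TCP at [0.167, -0.654, 0.292] pointing down, gripper open.
Joint ranges: [-176.03, 176.03], [-82.01, 121.73], [-58.28, 71.71], [-173.87, 95.51], [-174.79, -0.11], [-173.66, 173.66]. Speed limits (degrees/s): [136.94, 136.94, 172.46, 180, 180, 180].

INTERFACE

Orientations are given as [roll, pitch, yaw] about the fixed x, y, z axes, in that order (R = Rz(yaw) Ry(pitch) Rx(roll)).
In Python, from plant import get_obs, snapshot, close_job gives the robot as it stands.
- The arm moves only by the tool play_rows, never from a script. Its argument "series" is a list of rows, each a list of 5 numbers: the opening in per cent of the stroke, from 0 (shut) to 100 (fully open), then the shift along the tool's x, y, z in m, then the turn about the tool's z in degrees. In form: [[jaw, dx, dy, dz, spin], ...]. A call has 1 to 10 rows; each row is the pose to reach, as a shift and turn from the pose commanded when the call began, along the tool's axes at that moment; what a row does not reach only later rows make up. A row lasts 1/10 s, in which the tool goes at most 50 mm and 8.59 degrees, less where a joint would pass 70% of its speed; a pose out of reach is approached as far as the arm can. A call with a gripper value outside its range is refused whole. The fingers move at their own pace and stop on an object; the grip force is fixed at half the most. Time passes only in rows, so rows that repeat a pose let the fingers close. It gives the time, the measured TCP pose, the force and the opening at its end, in the units of the state.
- get_obs(): the state, without advancing time (a new reading comes with each control period).
- snapshot(name): name is "side" or "top"; returns a dict with "frame" (384x512x3 uint8, red, green, blue), "z_map" (384x512 float32, m along the optical axis (not along the pixel's ray), 0 where there is no reading), "mtx" (3x3 intrinsics, pixels), "camera_from_world" (4x4, takes a point from world to camera coordinates). Camera axes: x right, y up, looking along -z (the intrinsics and any distortion apply to the point x, -y, -z); pixel columns grow to the right and rows downward; lengths in m; the calibration is good to about 2 mm. A picture is of the moment at which its call begins.
- close_job(): hands the job in, once; it reports no verdict.
The state is a dict: "clock": time; "joint_pos": joint angles; "qvel": joint speeds; "tau": joint torques, N m; "tool_pos": TCP position; "orientation": TCP orientation; "force": force on the tool from outside, world axes, zero at the start; "moment": the same for the moment, N m; "opening": finger opening in m.
Only numpy, scipy, OpenCV 4.12 (cv2) and the standard library are available. Lean on these libraries where they do the work, as an engineer would, in place of code of your own. Each camera call takes 0.05 s, during which the arm holds its last target.

TASK

Check how much tread is left on the centrifuge's ribbed rubber pad: pick up the dial gauge, put its sprung probe into one of the pad's grooves, press the gauge down until its foot sits flat on the ribs, and leave it standing there. Then read the dial and slide the marker of the status plate fully to the green end if the needle is in the green (10 mm of tread or more), or fully to the red end if it is in the red. Do not disturb the other things on the bench.

Things in the scene. Friction and masses are not known exactly. Their poses are not given: they have to be found in the camera images.
- pad: Black ribbed rubber pad, fixed: 200 mm long (x), 184 wide (y), 30 high; origin at the centre of its underside, rib tops at z = 30 mm. Five 24 mm ribs run along x; between them four open grooves, 16 mm wide, full length, centred at pad y = -60, -20, +20, +60 mm. All groove floors (brown cork) lie equally deep below the rib tops: unknown, 4 to 16 mm.
- gauge_head (a point): Loose dial tread gauge, 410 g, 83 mm high, upright on its foot. This point: centre of its round black head (60 mm diameter, 28 mm high), on the gauge's axis, 66 mm above the foot's underside. Grip it here from above, at any yaw. z up the axis; x along the foot bar. The white dial is the head's top face, 80 mm above the foot's underside. Below the head: a 30 mm round sleeve, then the foot.
- gauge_foot (a point): Centre of the flat underside of the gauge's dark steel foot, a bar 100 mm long (x), 34 mm wide (y), 14 mm thick; same axes as gauge_head. The probe comes out here. The bar bridges a groove crosswise or lengthwise.
- probe_tip (a point): Rounded tip of the 6 mm brass probe on the gauge's axis. Flush with the foot while the gauge stands on the bench; a spring pushes it out to 20 mm below the foot when the gauge is lifted. Pushing it in takes about 5 N, a little more than the gauge's weight, so the gauge does not sink home of itself; once pressed flat it stays flat when let go.
- needle (a joint): Dial needle, rad, clockwise from above: 0.2618 rad (15 degrees) per mm that the probe stands out of the foot. 0 = flush, 2.618 = 10 mm, 5.236 = fully out (20 mm). With the foot flat on the ribs it shows the tread depth. The ring on the dial is red from 0 to 10 mm, green from 10 to 20 mm.
- status: Status plate, fixed: white, 160 mm long (x), 60 wide, 14 high with its two edge rails; green field at the +x end, red field at the -x end, grey between. Origin at the centre of its underside, z up.
- marker_tab (a point): Centre of the marker's upright black tab: 14 mm along the plate's x, 34 mm across, from 17 to 46 mm above the bench, in the middle of the plate's width. Push it from either side or pinch it from above. Same axes as the plate.
- marker (a joint): Position of the marker along the plate's x axis, m: 0 = middle of the grey, +0.050 = stop at the green end, -0.050 = stop at the red end. It starts within 12 mm of the middle, slides with about 2 N of friction and stays where it is left.
- tube_rack: Bystander: steel wire rack with orange- and blue-capped tubes, 60 x 200 mm (x, y), 98 mm high, loose. Origin at the centre of its underside.
- wash_bottle: Bystander: white bottle with a red cap and red band, 60 mm diameter, 145 mm high, loose. Origin at the centre of its underside.
- white_tray: Bystander: white open tray, 100 x 200 mm (x, y), 35 mm high, loose, with a screwdriver in it. Origin at the centre of its underside.
- screwdriver: Bystander: screwdriver, 150 mm long (x axis), lying loose in the white tray.

How it is judged (in metres and radians):
On the way:
1. the gauge is pressed by the gripper with its probe in a groove of the pad and its foot flat on the ribs (z of gauge_foot in the frame of pad between 0.0285 and 0.0315 m and angle between gauge_foot's own z axis and vertical below 0.05 rad and value of joint needle between 0.785 and 4.58 rad and horizontal distance between gauge_foot and pad below 0.14 m and contact force between the fingers and gauge above 0.5 N), for 0.2 s.
At the end, for the whole second after the job is handed in: The gauge stands at rest, upright within 0.05 rad, foot within 1.5 mm of the rib tops, probe in a groove (needle 3 to 17.5 mm); the marker is within 8 mm of the green stop if the needle shows 10 mm or more, else of the red stop (9.4 to 10.6 mm: either) (z of gauge_foot in the frame of pad between 0.0285 and 0.0315 m and angle between gauge_foot's own z axis and vertical below 0.05 rad and value of joint needle between 0.785 and 4.58 rad and horizontal distance between gauge_foot and pad below 0.14 m and linear speed of gauge below 0.01 m/s and ((value of joint needle above 2.461 rad and value of joint marker above 0.042 m) or (value of joint needle below 2.775 rad and value of joint marker below -0.042 m))); the robot touches nothing.
It fails at once if a bystander is moved more than 30 mm (distance of any of tube_rack, wash_bottle, white_tray, screwdriver from where it was at the start of the episode above 0.03 m).
It fails at once if the marker is off the grey while the gauge is not seated flat on the pad with its probe in a groove ((value of joint marker above 0.03 m or value of joint marker below -0.03 m) and not (z of gauge_foot in the frame of pad between 0.0285 and 0.0315 m and angle between gauge_foot's own z axis and vertical below 0.05 rad and value of joint needle between 0.785 and 4.58 rad and horizontal distance between gauge_foot and pad below 0.14 m)).
It also fails if it takes over 51 s, if anything falls off the work surface, if the arm or the gripper's body presses on something with over 40 N, if the wrist force passes 120 N, or if a joint passes its speed limit or range.

## Working session

There is one attempt and no reset: what is moved stays moved. The work goes in short steps, Python scripts to look and compute and a tool call to move; the robot and the scene stay as the last step left them, time stands still between calls to the robot, and variables do not carry over. Pictures are saved under pics/ and viewed, and the job is handed in when it is done.

Besides the shell and the picture viewer there is one more tool, called after "Call:" by a JSON object that holds its "name" and its "arguments". play_rows: Moves the arm, as the interface text tells. Its arguments: {"type":"object","properties":{"series":{"type":"array"}},"required":["series"]}

```bash
ls; mkdir -p pics; cat > h.py <<'E'
import numpy as np, cv2
from plant import get_obs, snapshot, close_job
def grab(n,tag):
    s=snapshot(n); cv2.imwrite(f'pics/{tag}.png',cv2.cvtColor(s['frame'],cv2.COLOR_RGB2BGR)); np.savez(f'pics/{tag}.npz',**s); return s
def ray(s,u,v):
    K=s['mtx'];T=s['camera_from_world'];R=T[:3,:3];t=T[:3,3]
    d=np.linalg.inv(K)@np.array([u,v,1.]); d=np.array([d[0],-d[1],-d[2]])
    return -R.T@t, R.T@d
def onz(s,u,v,z):
    c,d=ray(s,u,v); return c+d*(z-c[2])/d[2]
def world(s):
    K=s['mtx'];T=s['camera_from_world'];h,w=s['z_map'].shape
    u,v=np.meshgrid(np.arange(w),np.arange(h)); z=s['z_map']
    p=np.stack([(u-K[0,2])/K[0,0]*z,-(v-K[1,2])/K[1,1]*z,-z],-1)
    return (p-T[:3,3])@T[:3,:3]
E
python3 - <<'E'
from h import *
for n in('top','side'):
    s=grab(n,n+'0'); print(s['mtx'].round(1).tolist(), ray(s,256,192)[0].round(3))
print(get_obs())
E
```

```text
pics
[[421.3, 0.0, 245.8], [0.0, 421.3, 193.3], [0.0, 0.0, 1.0]] [ 0.467 -0.083  1.334]
[[416.6, 0.0, 260.6], [0.0, 416.6, 192.3], [0.0, 0.0, 1.0]] [0.159 0.677 0.606]
{'clock': 0.1, 'joint_pos': array([-5.91254332e+01,  2.05868927e+01,  6.40356101e-01, -1.61011426e-02,
       -7.01364352e+01, -1.65065654e+01]), 'qvel': array([-0.0722389 , -0.09555023,  0.22749035,  0.03662437, -0.02690525,
       -0.00808057]), 'tau': array([-1.22171434e-03, -5.84165025e+01,  2.93753314e+01,  7.01560602e+00,
        1.02121293e-02, -6.74826288e-05]), 'tool_pos': array([ 0.16739194, -0.65357492,  0.29133653]), 'orientation': array([ 1.79916147e+02, -9.06309484e-03, -1.65637474e+02]), 'force': array([-0.0274216 ,  0.60298133, -0.14327565]), 'moment': array([-0.01234919, -0.0008453 , -0.01840081]), 'opening': 0.08715843703773496}
```

View pics/top0.png

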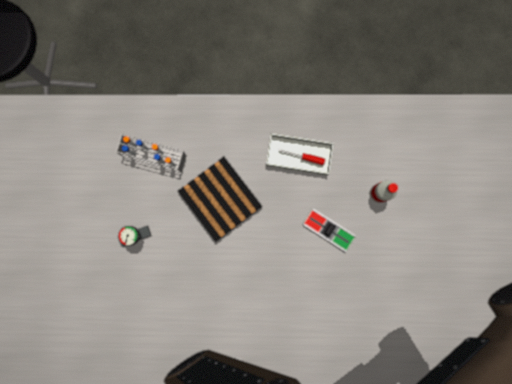

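View pics/side0.png

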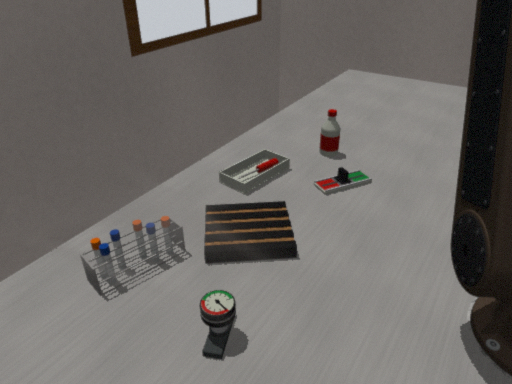

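The top view shows the gauge at (129,236) with its foot bar toward (145,232). The pad is at (220,199), and the status plate at (329,230) has red at its upper left and green at its lower right. The rack, tray and bottle stand around them. Next I'll measure positions.

```bash
cat > m.py <<'E'
from h import *
s=dict(np.load('pics/top0.npz')); f=s['frame'].astype(int); W=world(s)
for p in [(129,236),(220,199),(329,230),(300,300),(118,245)]: print(p,W[p[1],p[0]].round(4))
big=lambda x0,y0,x1,y1,k=6: cv2.resize(cv2.cvtColor(s['frame'][y0:y1,x0:x1],cv2.COLOR_RGB2BGR),None,fx=k,fy=k,interpolation=cv2.INTER_CUBIC)
cv2.imwrite('pics/zg.png',np.hstack([big(100,205,165,265),big(295,200,360,260)]))
# pad: dark or brown, within box
box=np.zeros(f.shape[:2],bool); box[150:250,170:270]=1
m=(box&((f.max(2)<70)|((f[...,0]-f[...,2])>35))).astype(np.uint8)
m=cv2.morphologyEx(m,cv2.MORPH_OPEN,np.ones((3,3)))
c=max(cv2.findContours(m,0,cv2.CHAIN_APPROX_NONE)[0],key=cv2.contourArea)
P=np.array([onz(s,*q[0],.03)[:2] for q in c])
r=cv2.minAreaRect((P*1000).astype(np.float32)); print('pad',r, cv2.boxPoints(r).round())
# groove direction
g=(box&((f[...,0]-f[...,2])>35)).astype(np.uint8)
for cc in cv2.findContours(g,0,cv2.CHAIN_APPROX_NONE)[0]:
    if cv2.contourArea(cc)<50: continue
    q=np.array([onz(s,*a[0],.02)[:2] for a in cc]); rr=cv2.minAreaRect((q*1000).astype(np.float32)); print('groove',[np.round(a,1) for a in rr], cv2.fitLine((q*1000).astype(np.float32),2,0,.01,.01).ravel().round(3))
# status
box=np.zeros(f.shape[:2],bool); box[200:260,295:365]=1
for n,mm in (('red',(f[...,0]-f[...,1]>80)),('green',(f[...,1]-f[...,0]>50)),('black',f.max(2)<60)):
    ys,xs=np.nonzero(box&mm); print(n,len(xs),xs.mean(),ys.mean(),onz(s,xs.mean(),ys.mean(),.046 if n=='black' else .012).round(4))
m=(box&(f.min(2)>205)).astype(np.uint8); print(m.sum())
# gauge: points above z
for lo,hi in((.07,.09),(.005,.025)):
    k=(W[...,2]>lo)&(W[...,2]<hi); k[:200]=0;k[270:]=0;k[:,:100]=0;k[:,170:]=0
    q=W[k]; print('g',lo,len(q),q.mean(0).round(4)); 
    if len(q)>5: print(cv2.minAreaRect((q[:,:2]*1000).astype(np.float32)))
E
python3 m.py
```

```text
(129, 236) [0.4845 0.2874 0.085 ]
(220, 199) [0.6014 0.023  0.0316]
(329, 230) [ 0.5065 -0.3099  0.0503]
(300, 300) [ 0.2917 -0.2262 -0.003 ]
(118, 245) [ 0.4572  0.3484 -0.006 ]
pad ((603.1965942382812, 25.902923583984375), (200.78955078125, 180.24588012695312), 37.482826232910156) [[ 469.   36.]
 [ 578. -107.]
 [ 738.   15.]
 [ 628.  159.]]
groove [array([568.5,  74.1]), array([199.6,  21. ]), np.float64(37.4)] [  0.794   0.609 567.989  73.921]
groove [array([592.9,  42.1]), array([201.2,  20.7]), np.float64(37.5)] [  0.792   0.61  592.506  42.029]
groove [array([617.5,  10.4]), array([199.6,  20.9]), np.float64(37.6)] [7.93000e-01 6.10000e-01 6.17082e+02 1.02110e+01]
groove [array([642. , -21.6]), array([201.2,  21. ]), np.float64(37.5)] [ 7.94000e-01  6.08000e-01  6.41722e+02 -2.16520e+01]
red 223 314.7219730941704 220.78923766816143 [ 0.5361 -0.2727  0.012 ]
green 208 343.22596153846155 238.77403846153845 [ 0.4808 -0.3603  0.012 ]
black 97 328.4020618556701 229.1958762886598 [ 0.5091 -0.3089  0.046 ]
0
g 0.07 330 [0.4861 0.2929 0.0811]
((486.293212890625, 293.618896484375), (56.66640853881836, 57.980735778808594), 0.3445466160774231)
g 0.005 310 [0.4935 0.2798 0.0092]
((493.3201904296875, 294.8310852050781), (219.95062255859375, 218.18963623046875), 2.1325910091400146)
```

```bash
ls pics
```

```text
side0.npz
side0.png
top0.npz
top0.png
zg.png
```

View pics/zg.png

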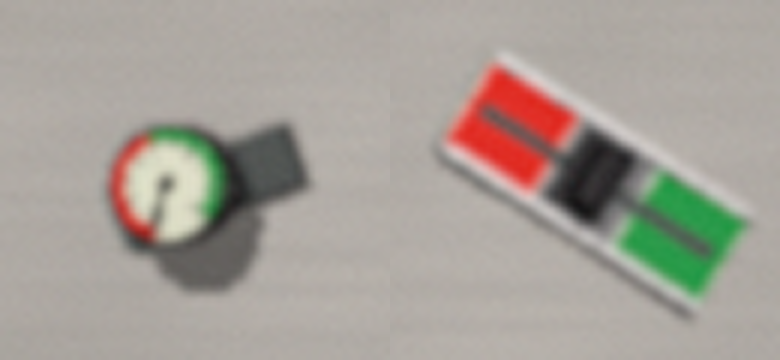

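```bash
cat > m2.py <<'E'
from h import *
s=dict(np.load('pics/top0.npz')); f=s['frame'].astype(int)
# dial: dark ring+dial blob, fit circle at z=.08
box=np.zeros(f.shape[:2],bool); box[220:252,112:145]=1
sat=f.max(2)-f.min(2)
m=(box&((f.min(2)>200)|(sat>60))).astype(np.uint8)
m=cv2.morphologyEx(m,cv2.MORPH_CLOSE,np.ones((7,7)))
c=max(cv2.findContours(m,0,cv2.CHAIN_APPROX_NONE)[0],key=cv2.contourArea)
(u,v),r=cv2.minEnclosingCircle(c); h=onz(s,u,v,.08); print('dial',u,v,r,h.round(4), r/421*1.25)
a,b=onz(s,148.3,225.8,.014),onz(s,151.3,235.8,.014); mid=(a+b)/2
print('bar end',a.round(4),b.round(4),np.linalg.norm(a-b),'mid dist',np.linalg.norm((mid-h)[:2]),'ang',np.degrees(np.arctan2(*(mid-h)[[1,0]])), np.degrees(np.arctan2(*(a-b)[[1,0]])))
for p in [(118,150,.0),(122,166,0),(181,180,0),(185,153,.09),(391,187,.14),(376,203,0)]: print(p,onz(s,*p).round(3) )
t=dict(np.load('pics/side0.npz')); print('side dial',onz(t,218,303,.08).round(4),'side tab top',onz(t,343,170,.046).round(4))
E
python3 m2.py
cat > go.py <<'E'
import sys
from h import *
from scipy.spatial.transform import Rotation as Ro
o=get_obs(); R=Ro.from_euler('xyz',o['orientation'],degrees=True).as_matrix()
p=o['tool_pos']; print('t',round(o['clock'],2),'pos',p.round(4),'rpy',o['orientation'].round(2),'F',o['force'].round(1),'open',round(o['opening'],4),'q1,q6',o['joint_pos'][[0,5]].round(1))
a=sys.argv[1:]
for i in range(0,len(a)-2,3):
    w=np.array(list(map(float,a[i:i+3]))); print(w,'->',(R.T@(w-p)).round(4))
E
python3 go.py .55 -.2 .292  .486 .293 .25
```

```text
dial 127.26036834716797 235.57373046875 9.442171096801758 [0.4858 0.2942 0.08  ] 0.02803494981235676
bar end [0.5177 0.2488 0.014 ] [0.4865 0.2383 0.014 ] 0.03289217949753833 mid dist 0.05317975827215972 ang -72.16427461123682 18.552847486589265
(118, 150, 0.0) [0.763 0.359 0.   ]
(122, 166, 0) [0.711 0.344 0.   ]
(181, 180, 0) [0.665 0.152 0.   ]
(185, 153, 0.09) [0.734 0.126 0.09 ]
(391, 187, 0.14) [ 0.626 -0.472  0.14 ]
(376, 203, 0) [ 0.594 -0.468  0.   ]
side dial [0.4846 0.2961 0.08  ] side tab top [ 0.5099 -0.3086  0.046 ]
t 0.1 pos [ 0.1674 -0.6536  0.2913] rpy [ 1.7992e+02 -1.0000e-02 -1.6564e+02] F [-0.   0.6 -0.1] open 0.0872 q1,q6 [-59.1 -16.5]
[ 0.55  -0.2    0.292] -> [-4.832e-01  3.445e-01 -2.000e-04]
[0.486 0.293 0.25 ] -> [-0.5435  0.8379  0.0425]
```

Call:
{"name": "play_rows", "arguments": {"series": [[100,-0.05,0.035,0,0],[100,-0.483,0.345,0,0],[100,-0.483,0.345,0,0],[100,-0.483,0.345,0,0],[100,-0.483,0.345,0,0],[100,-0.483,0.345,0,0],[100,-0.483,0.345,0,0],[100,-0.483,0.345,0,0],[100,-0.483,0.345,0,0],[100,-0.483,0.345,0,0]]}}

```text
clock: 1.1
tool_pos: [0.4904, -0.2695, 0.2921]
orientation: [180.0, -0.0, -165.6]
force: [1.2, -0.8, 0.5]
opening: 0.0873
```

```bash
python3 go.py .5 .13 .25 .4855 .294 .22
```

```text
t 1.1 pos [ 0.4904 -0.2695  0.2921] rpy [ 179.99   -0.   -165.63] F [ 1.2 -0.8  0.5] open 0.0873 q1,q6 [ -8.7 -66.9]
[0.5  0.13 0.25] -> [-0.1085  0.3846  0.0422]
[0.4855 0.294  0.22  ] -> [-0.1352  0.5471  0.0722]
```

Call:
{"name": "play_rows", "arguments": {"series": [[100,-0.135,0.545,0.06,0],[100,-0.135,0.545,0.06,0],[100,-0.135,0.545,0.06,0],[100,-0.135,0.545,0.06,0],[100,-0.135,0.545,0.06,0],[100,-0.135,0.545,0.06,0],[100,-0.135,0.545,0.06,0],[100,-0.135,0.545,0.06,0],[100,-0.135,0.545,0.06,0],[100,-0.135,0.545,0.06,0]]}}

```text
clock: 2.1
tool_pos: [0.485, 0.2277, 0.2388]
orientation: [180.0, 0.0, -165.6]
force: [2.7, 0.0, 0.1]
opening: 0.0878
```

Call:
{"name": "play_rows", "arguments": {"series": [[100,0,0,0,0],[100,0,0,0,0],[100,0,0,0,0]]}}

```text
clock: 2.4
tool_pos: [0.4854, 0.2252, 0.2388]
orientation: [-180.0, -0.0, -165.6]
force: [-0.3, 0.0, 0.3]
opening: 0.0872
```

```bash
python3 go.py .4855 .294 .18  .4855 .294 .113; python3 -c "
from h import *
grab('side','side1')"
```

```text
t 2.4 pos [0.4854 0.2252 0.2388] rpy [-1.7998e+02 -4.0000e-02 -1.6563e+02] F [-0.3  0.   0.3] open 0.0872 q1,q6 [  45.9 -121.5]
[0.4855 0.294  0.18  ] -> [-0.0173  0.0667  0.0587]
[0.4855 0.294  0.113 ] -> [-0.0173  0.0667  0.1257]
```

View pics/side1.png

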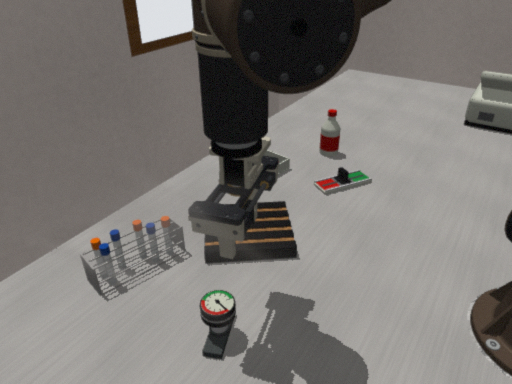

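The side view shows the gripper over the pad side at (240,210). The gauge is untouched at (218,305), so I'll move above it and then down.

Call:
{"name": "play_rows", "arguments": {"series": [[100,-0.017,0.067,0.02,0],[100,-0.017,0.067,0.02,0],[100,-0.017,0.067,0.06,0],[100,-0.017,0.067,0.09,0],[100,-0.017,0.067,0.11,0],[100,-0.017,0.067,0.125,0],[100,-0.017,0.067,0.125,0],[100,-0.017,0.067,0.125,0]]}}

```text
clock: 3.25
tool_pos: [0.4858, 0.2943, 0.1144]
orientation: [-180.0, -0.0, -165.7]
force: [0.0, 1.0, 0.3]
opening: 0.0875
```

```bash
python3 go.py .4855 .294 .113; python3 -c "
from h import *
grab('side','side2')"
```

```text
t 3.25 pos [0.4858 0.2943 0.1144] rpy [-179.98   -0.   -165.67] F [0.  1.  0.3] open 0.0875 q1,q6 [  50.9 -126.6]
[0.4855 0.294  0.113 ] -> [ 0.0004 -0.0002  0.0014]
```

View pics/side2.png

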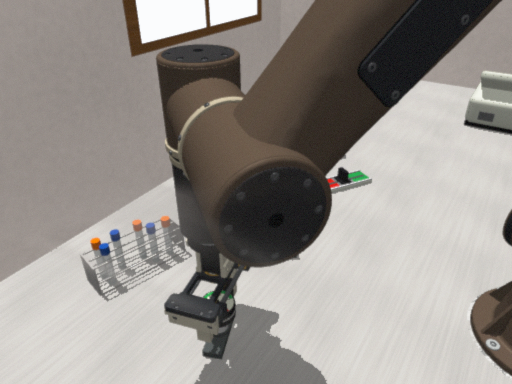

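The gripper straddles the head at (218,305), and the foot is still visible at (215,350). I'll close now.

Call:
{"name": "play_rows", "arguments": {"series": [[50,0,0,0,0],[50,0,0,0,0],[50,0,0,0,0],[50,0,0,0,0],[50,0,0,0,0],[50,0,0,0,0],[50,0,0,0,0]]}}

```text
clock: 4.0
tool_pos: [0.4855, 0.2949, 0.1144]
orientation: [180.0, 0.0, -165.6]
force: [-1.1, -1.0, 5.8]
opening: 0.0593
```

Call:
{"name": "play_rows", "arguments": {"series": [[50,0,0,-0.01,0],[50,0,0,-0.03,0],[50,0,0,-0.06,0],[50,0,0,-0.09,0],[50,0,0,-0.09,0],[50,0,0,-0.09,0],[50,0,0,-0.09,0]]}}

```text
clock: 4.7
tool_pos: [0.4846, 0.2942, 0.2027]
orientation: [-180.0, -0.1, -165.7]
force: [-1.5, 0.1, -4.8]
opening: 0.0593
```

```bash
python3 go.py .592 .042 .204; python3 -c "
from h import *
grab('side','side3')"
```

```text
t 4.7 pos [0.4846 0.2942 0.2027] rpy [-1.7995e+02 -1.4000e-01 -1.6566e+02] F [-1.5  0.1 -4.8] open 0.0593 q1,q6 [  51.  -126.6]
[0.592 0.042 0.204] -> [-0.0416 -0.2709 -0.0012]
```

View pics/side3.png

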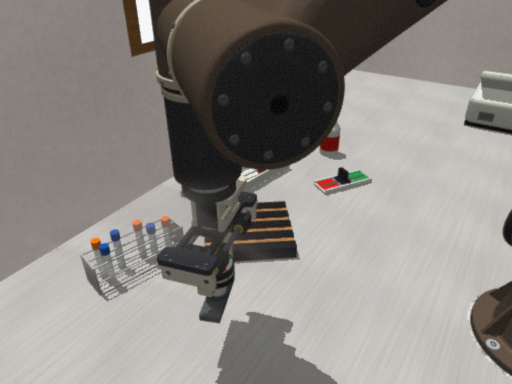

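Call:
{"name": "play_rows", "arguments": {"series": [[50,-0.01,-0.04,0,-5],[50,-0.042,-0.271,0,-19],[50,-0.042,-0.271,0,-19],[50,-0.042,-0.271,0,-19],[50,-0.042,-0.271,0,-19],[50,-0.042,-0.271,0,-19],[50,-0.042,-0.271,0,-19],[50,-0.042,-0.271,0,-19],[50,-0.042,-0.271,0,-19],[50,-0.042,-0.271,0,-19]]}}

```text
clock: 5.75
tool_pos: [0.593, 0.0437, 0.2036]
orientation: [180.0, -0.0, -146.6]
force: [0.7, 0.7, -4.0]
opening: 0.0594
```

```bash
python3 go.py .592 .042 .165 .592 .042 .1444; python3 -c "
from h import *
grab('side','side4');grab('top','top4')"
```

```text
t 5.75 pos [0.593  0.0437 0.2036] rpy [ 1.7998e+02 -4.0000e-02 -1.4655e+02] F [ 0.7  0.7 -4. ] open 0.0594 q1,q6 [ 23.  -79.6]
[0.592 0.042 0.165] -> [ 0.0017 -0.0009  0.0386]
[0.592  0.042  0.1444] -> [ 0.0017 -0.0009  0.0592]
```

View pics/side4.png

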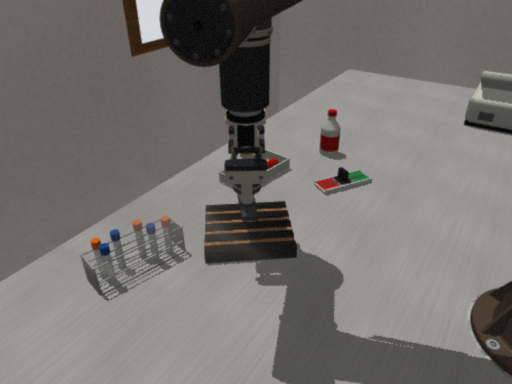

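View pics/top4.png

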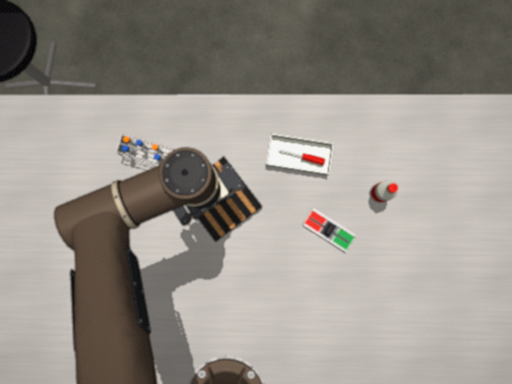

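The gauge hangs over the pad, and the measured error across the groove is under 1 mm. I'll descend.

Call:
{"name": "play_rows", "arguments": {"series": [[50,0.001,-0.001,0.015,0],[50,0.001,-0.001,0.03,0],[50,0.001,-0.001,0.04,0],[50,0.001,-0.001,0.046,0],[50,0.001,-0.001,0.05,0],[50,0.001,-0.001,0.053,0],[50,0.001,-0.001,0.055,0],[50,0.001,-0.001,0.055,0],[50,0.001,-0.001,0.055,0]]}}

```text
clock: 6.75
tool_pos: [0.5933, 0.0414, 0.1493]
orientation: [-180.0, 0.0, -146.6]
force: [-2.0, 1.0, -1.1]
opening: 0.0593
```

Call:
{"name": "play_rows", "arguments": {"series": [[50,0,0,0.001,0],[50,0,0,0.002,0],[50,0,0,0.003,0],[50,0,0,0.003,0],[50,0,0,0.003,0]]}}

```text
clock: 7.25
tool_pos: [0.5932, 0.0414, 0.1461]
orientation: [-180.0, 0.0, -146.6]
force: [-1.1, 0.7, 0.2]
opening: 0.0596
```

Call:
{"name": "play_rows", "arguments": {"series": [[50,0,0,0.001,0],[50,0,0,0.002,0],[50,0,0,0.002,0],[50,0,0,0.002,0]]}}

```text
clock: 7.65
tool_pos: [0.5933, 0.0414, 0.1444]
orientation: [-180.0, 0.0, -146.6]
force: [-3.3, 0.7, 4.5]
opening: 0.0594
```

Call:
{"name": "play_rows", "arguments": {"series": [[50,0,0,0.001,0],[50,0,0,0.002,0],[50,0,0,0.002,0],[50,0,0,0.002,0]]}}

```text
clock: 8.05
tool_pos: [0.5934, 0.0415, 0.1444]
orientation: [-180.0, 0.1, -146.6]
force: [-9.1, 2.2, 21.2]
opening: 0.0595
```

The foot is flat: TCP z stopped at 0.1444, as predicted, with 21 N. I'll hold, ease off and release.

Call:
{"name": "play_rows", "arguments": {"series": [[50,0,0,0,0],[50,0,0,0,0],[50,0,0,0,0],[50,0,0,-0.0015,0],[50,0,0,-0.0015,0],[100,0,0,-0.0015,0],[100,0,0,-0.0015,0],[100,0,0,-0.0015,0],[100,0,0,-0.0015,0],[100,0,0,-0.0015,0]]}}

```text
clock: 9.05
tool_pos: [0.5931, 0.0413, 0.1433]
orientation: [180.0, -0.0, -146.6]
force: [-1.0, 0.4, -0.2]
opening: 0.0867
```

Call:
{"name": "play_rows", "arguments": {"series": [[100,0,0,-0.02,0],[100,0,0,-0.06,0],[100,0,0,-0.1,0],[100,0,0,-0.12,0],[100,0,0,-0.12,0]]}}

```text
clock: 9.55
tool_pos: [0.5946, 0.0417, 0.2674]
orientation: [-179.9, 0.4, -146.6]
force: [0.2, -0.4, -0.1]
opening: 0.0877
```

```bash
python3 go.py .51 -.309 .25
```

```text
t 9.55 pos [0.5946 0.0417 0.2674] rpy [-179.88    0.35 -146.61] F [ 0.2 -0.4 -0.1] open 0.0877 q1,q6 [ 22.8 -79.4]
[ 0.51  -0.309  0.25 ] -> [ 0.2637 -0.2462  0.0163]
```

Call:
{"name": "play_rows", "arguments": {"series": [[100,0.03,-0.03,0,4],[100,0.264,-0.246,0.016,65.7],[100,0.264,-0.246,0.016,65.7],[100,0.264,-0.246,0.016,65.7],[100,0.264,-0.246,0.016,65.7],[100,0.264,-0.246,0.016,65.7],[100,0.264,-0.246,0.016,65.7],[100,0.264,-0.246,0.016,65.7],[100,0.264,-0.246,0.016,65.7],[100,0.264,-0.246,0.016,65.7]]}}

```text
clock: 10.55
tool_pos: [0.5075, -0.3095, 0.2466]
orientation: [-180.0, -0.1, 147.7]
force: [0.3, 0.8, 1.0]
opening: 0.0876
```

```bash
python3 - <<'E'
from h import *
s=grab('top','top5'); t=grab('side','side5')
big=lambda s,x0,y0,x1,y1,k: cv2.resize(cv2.cvtColor(s['frame'][y0:y1,x0:x1],cv2.COLOR_RGB2BGR),None,fx=k,fy=k,interpolation=cv2.INTER_CUBIC)
cv2.imwrite('pics/z5.png',np.hstack([big(s,195,170,245,230,8),big(t,215,160,265,220,8)]))
E
python3 go.py
```

```text
t 10.65 pos [ 0.5081 -0.3085  0.2472] rpy [ 1.8000e+02 -3.0000e-02  1.4784e+02] F [-0.8  0.1 -0.3] open 0.0877 q1,q6 [ -12.4 -109.7]
```

View pics/z5.png

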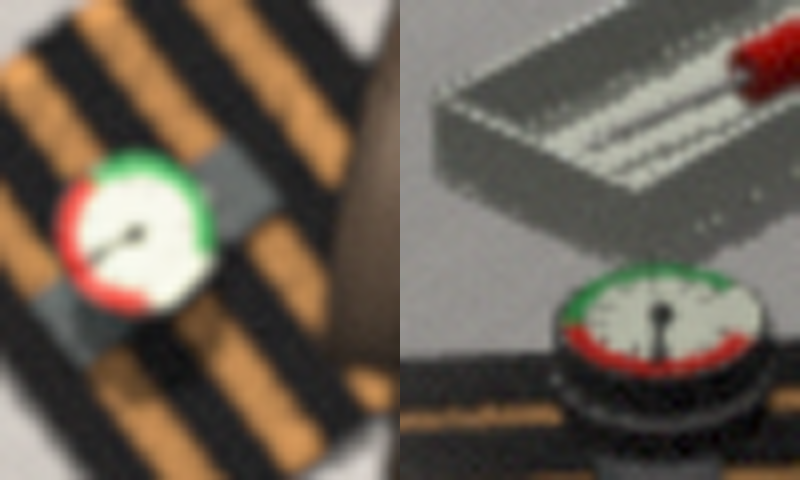

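View pics/top5.png

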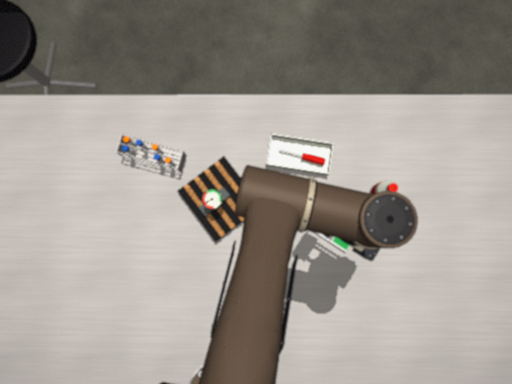

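View pics/side5.png

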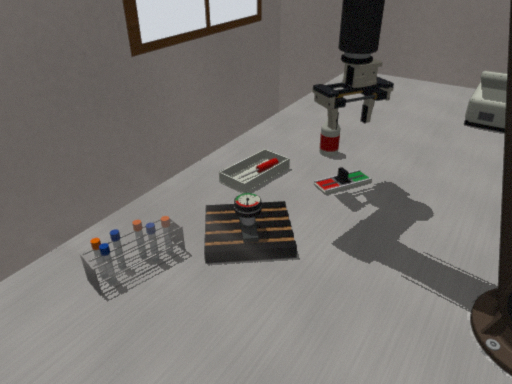

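The gauge stands crosswise on the pad. In both views the needle is about halfway along the red arc, and I estimate roughly 4.8 mm, so the marker goes to red. The tool's +y points to the red end. I'll go down around the tab and pinch it.

Call:
{"name": "play_rows", "arguments": {"series": [[100,0,0,0.04,0],[100,0,0,0.08,0],[100,0,0,0.12,0],[100,0,0,0.14,0],[100,0,0,0.152,0],[100,0,0,0.152,0],[100,0,0,0.152,0]]}}

```text
clock: 11.35
tool_pos: [0.5089, -0.309, 0.0965]
orientation: [180.0, 0.1, 147.8]
force: [-0.2, -0.1, 2.0]
opening: 0.0875
```

Call:
{"name": "play_rows", "arguments": {"series": [[10,0,0,0,0],[10,0,0,0,0],[10,0,0,0,0],[10,0,0,0,0],[10,0,0,0,0],[10,0,0,0,0],[10,0,0,0,0],[10,0,0,0,0],[10,0,0,0,0],[10,0,0,0,0]]}}

```text
clock: 12.35
tool_pos: [0.5078, -0.3094, 0.0955]
orientation: [-180.0, -0.0, 147.7]
force: [-0.5, -1.5, -0.8]
opening: 0.0133
```

```bash
python3 go.py .535 -.274 .095; python3 -c "
from h import *
grab('side','side6')"
```

```text
t 12.35 pos [ 0.5078 -0.3094  0.0955] rpy [-1.7998e+02 -1.0000e-02  1.4767e+02] F [-0.5 -1.5 -0.8] open 0.0133 q1,q6 [ -12.5 -109.8]
[ 0.535 -0.274  0.095] -> [-0.004   0.0445  0.0005]
```

View pics/side6.png

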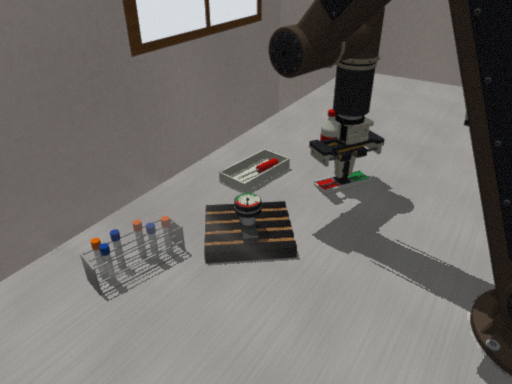

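The tab is pinched at 13 mm opening, seen at (343,175). I'll slide it toward red.

Call:
{"name": "play_rows", "arguments": {"series": [[10,0,0.01,0,0],[10,0,0.02,0,0],[10,0,0.03,0,0],[10,0,0.038,0,0],[10,0,0.043,0,0],[10,0,0.043,0,0],[10,0,0.043,0,0]]}}

```text
clock: 13.1
tool_pos: [0.5314, -0.2724, 0.0955]
orientation: [180.0, 0.0, 147.7]
force: [1.6, 0.7, -1.8]
opening: 0.0136
```

Call:
{"name": "play_rows", "arguments": {"series": [[10,0,0.002,0,0],[10,0,0.004,0,0],[10,0,0.004,0,0],[10,0,0.004,0,0]]}}

```text
clock: 13.5
tool_pos: [0.532, -0.2712, 0.0955]
orientation: [-179.9, -0.0, 147.6]
force: [-0.5, -10.3, -2.4]
opening: 0.0134
```

It has reached the stop: the force rose to about 10 N along the slide and motion stalled. I'll release and retreat.

Call:
{"name": "play_rows", "arguments": {"series": [[10,0,-0.002,0,0],[100,0,-0.002,0,0],[100,0,-0.002,0,0],[100,0,-0.002,0,0],[100,0,-0.002,0,0],[100,0,-0.002,0,0],[100,0,-0.002,0,0],[100,0,-0.002,0,0]]}}

```text
clock: 14.3
tool_pos: [0.532, -0.2712, 0.0955]
orientation: [-180.0, -0.0, 147.7]
force: [0.5, 0.4, 0.1]
opening: 0.064
```

Call:
{"name": "play_rows", "arguments": {"series": [[100,0,0,-0.03,0],[100,0,0,-0.07,0],[100,0,0,-0.12,0],[100,0,0,-0.17,0],[100,-0.02,-0.05,-0.17,0],[100,0.0,-0.1,-0.17,0],[100,0.03,-0.14,-0.17,0],[100,0.06,-0.18,-0.17,0],[100,0.06,-0.18,-0.17,0],[100,0.06,-0.18,-0.17,0]]}}

```text
clock: 15.3
tool_pos: [0.3837, -0.3919, 0.266]
orientation: [180.0, 0.0, 147.5]
force: [-0.1, 0.0, 0.4]
opening: 0.0877
```

```bash
python3 - <<'E'
from h import *
s=grab('top','top7'); t=grab('side','side7')
big=lambda s,x0,y0,x1,y1,k: cv2.resize(cv2.cvtColor(s['frame'][y0:y1,x0:x1],cv2.COLOR_RGB2BGR),None,fx=k,fy=k,interpolation=cv2.INTER_CUBIC)
top=np.hstack([big(s,195,170,245,230,5),big(s,295,180,365,240,5)]); b=np.hstack([big(t,215,180,265,240,5),big(t,305,150,375,210,5)])
cv2.imwrite('pics/z7.png',np.vstack([top,b]))
f=t['frame'].astype(int); k=f.max(2)<50; k[:160]=0;k[195:]=0;k[:,:305]=0;k[:,378:]=0
ys,xs=np.nonzero(k); print(len(xs), 'tab', onz(t,xs.mean(),ys.mean(),.03).round(4))
E
python3 go.py
```

```text
150 tab [ 0.5317 -0.2635  0.03  ]
t 15.4 pos [ 0.3857 -0.3913  0.2658] rpy [1.7999e+02 5.0000e-02 1.4766e+02] F [-0.4  0.  -0.5] open 0.0877 q1,q6 [-25.  -97.4]
```

View pics/z7.png

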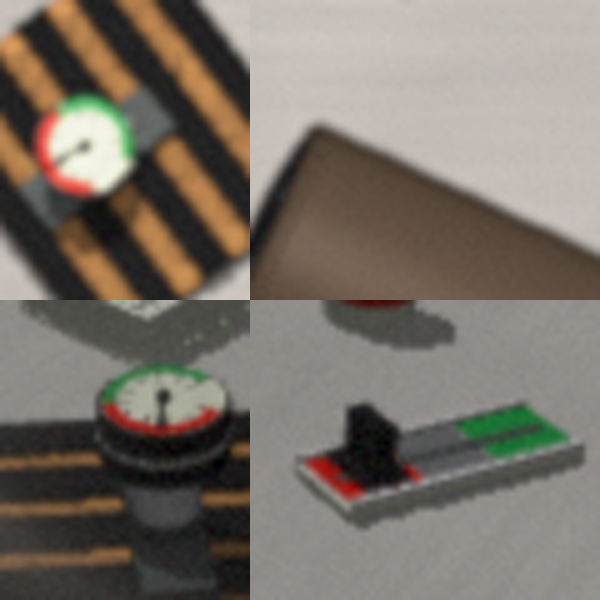

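View pics/side7.png

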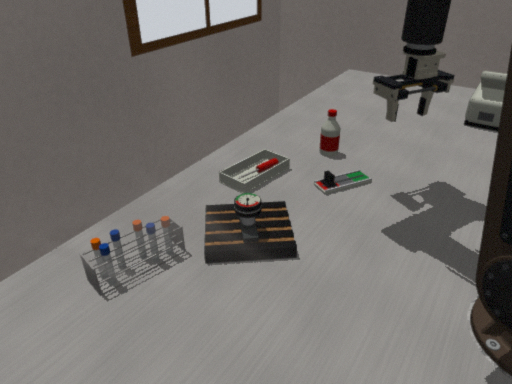

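View pics/top7.png

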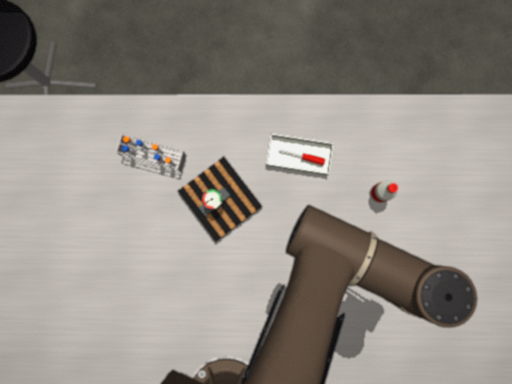

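The marker sits on the red field at the stop (side view, 330,180). The gauge is upright on the pad with its needle in the red, and the bystanders are where they were. I'll let the arm settle and hand in.

Call:
{"name": "play_rows", "arguments": {"series": [[100,0,0,0,0],[100,0,0,0,0],[100,0,0,0,0]]}}

```text
clock: 15.7
tool_pos: [0.3858, -0.3909, 0.2652]
orientation: [-180.0, -0.0, 147.7]
force: [-0.1, 0.8, -0.7]
opening: 0.0879
```

```bash
python3 -c "
from plant import *
print(close_job())"
```

```text
the job is handed in; nothing more can be done
None
```

The dial read red (about 5 mm of tread), so I slid the status marker to the red end and handed the job in at about 15.7 s; no verdict was reported.

- **Gauge:** I set it crosswise over a groove near the pad's centre and pressed until it stopped at the height where the foot meets the ribs, with about 21 N. After release it stood upright.
- **Dial:** In both camera views the needle sits about halfway along the red arc. I estimated the depth by eye from an enlarged top picture.
- **Marker:** I pinched the tab and moved it about 45 mm, until it stalled at the stop with roughly 10 N. The last side view shows it on the red field; the arm hid it from the top camera, so I have no overhead check.
- **Other things on the bench:** The rack, bottle, tray and screwdriver look unmoved by eye. The gripper ended open and clear of everything.

The tab position from the final side picture came out about 8 mm off the gripper's own position. That measure is rough, because it mixes the tab with its base. I relied on the stall at the stop and on the picture.

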